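# Load tabbed heat sinks into the gravity chute

### The arm

A 6-joint arm with a two-finger parallel gripper is mounted at the origin on the work surface. World frame = base frame: x ahead of the robot, y to its left, z up, the work surface at z = 0. Lengths are in m, angles in rad, forces in N, time in s.
With the tool pointing down it reaches from about 0.375 to 0.9 m from the base axis. Payload 3.1 kg.
Tool frame: the origin (TCP) lies on the centre line of the jaws, within the pads' length; the fingertips stand 17 mm ahead of it and the grasp point (between the pads) lies 2 mm behind it; y points along the fingers, z is the direction in which the jaws open and shut, and the axes are right-handed (so a half turn about y gives the same grasp; the last joint's range is limited). The gripper opens to 85 mm and grips with 20 to 120 N. Pads are 22 mm wide; open, the fingers measure 114 mm over their backs; the gripper's body (76 mm by 85 mm) begins 54 mm behind the grasp point. The pads swing forward as they close: fully open they stand 13 mm farther back than shut.
Start: joints at [1.111, 0.527, 1.433, -0, 1.181, -0.178], TCP at [0.174, 0.6, 0.248] pointing down, gripper open.
Joint ranges: [-3.08, 3.08], [-0.75, 2.2], [0.22, 2.44], [-1.43, 4.57], [0, 2.65], [-2.85, 2.85]. Speed limits (rad/s): [2.79, 2.79, 3.14, 3.14, 3.14, 3.14].

### API

Orientations are given as a unit quaternion [x, y, z, w].
In Python, from station import manip gives the robot as it stands.
- The arm moves only by the shell command python3 -m handwheel 'ROWS' [FORCE]. ROWS is JSON, one flat list of numbers, 7 for each row, row after row: the shift along the tool's x, y, z in cm, then the turn, a rotation vector about the tool's x, y, z in rad, then the finger opening in cm, from 0 to 8.54. A call has 1 to 10 rows; each row is the pose to reach, as a shift and turn from the pose commanded when the call began, along the tool's axes at that moment; what a row does not reach only later rows make up. A row lasts 1/12 s, in which the tool goes at most 41.7 mm and 7.16 degrees, less where a joint would pass 70% of its speed; a pose out of reach is approached as far as the arm can. A call with a gripper value outside its range is refused whole. The fingers move at their own pace and stop on an object; FORCE is the grip in N (left out, the last holds). Time passes only in rows, so rows that repeat a pose let the fingers close. It gives the time, the measured TCP pose, the force and the opening at its end, in the units of the state.
- manip.sense(): the state, without advancing time (a new reading comes with each control period).
- manip.snapshot(name): name is "scene" or "top" or "wrist"; returns a dict with "frame" (480x640x3 uint8, red, green, blue), "depth" (480x640 float32, m along the optical axis (not along the pixel's ray), 0 where there is no reading), "camera_matrix" (3x3 intrinsics, pixels), "rvec" (rotation vector, rad) and "tvec" (3), from world to camera coordinates, as OpenCV has them. Camera axes: x right, y down, z forward; pixel columns grow to the right and rows downward; lengths in m; the calibration is good to about 2 mm. The wrist camera is an equidistant fisheye: a pixel r from the principal point sees the ray r / f radians off the axis. A picture is of the moment at which its call begins.
- manip.sign_off(): hands the job in, once; it reports no verdict.
The state is a dict: "t": time; "q": joint angles; "qd": joint speeds; "tau": joint torques, N m; "tcp_pos": TCP position; "tool_rot": TCP orientation; "force": force on the tool from outside, world axes, zero at the start; "ft_torque": the same for the moment, N m; "finger_gap": opening from 0.0 (shut) to 1.0 (fully open).
Only numpy, scipy, OpenCV 4.12 (cv2) and the standard library are available. Lean on these libraries where they do the work, as an engineer would, in place of code of your own. Each camera call takes 0.05 s, during which the arm holds its last target.

### The job

Load the two heat sinks that have a bare mounting tab into the sloping chute, fins up and tab end leading downhill, so that they lie one behind the other: the first down against the end stop, the second down against the first. Leave the heat sink without a tab where it is on the bench.

Things in the scene. Friction and masses are not known exactly. Their poses are not given: they have to be found in the camera images.
- sink_a_mid (a point): Aluminium heat sink on the bench, fins up, any yaw. Base 72 (x) x 44 (y) x 8 mm. Stiff fins along x form a block 48 (x) x 36 (y) mm, 8 to 48 mm above the underside, flush with the base's +x end; grip it across y. The 24 mm of bare base at the -x end is the tab, with a hole. Point: middle of the fin block, 24 mm above the underside; tab tip 48 mm from it towards -x.
- sink_b_mid (a point): Second heat sink, same as sink_a. On the bench, fins up, any yaw. Base 72 (x) x 44 (y) x 8 mm. Stiff fins along x form a block 48 (x) x 36 (y) mm, 8 to 48 mm above the underside, flush with the base's +x end; grip it across y. The 24 mm of bare base at the -x end is the tab, with a hole. Point: middle of the fin block, 24 mm above the underside; tab tip 48 mm from it towards -x.
- plain_sink_mid (a point): Bystander: aluminium heat sink with fins over its whole 60 mm length (no tab), base 60 x 44 x 8 mm, fin block 60 x 36 mm, 48 mm high in all. This point is at its centre, 24 mm above its underside. To be left alone.
- chute_bed: Fixed sloping bed, open above. Origin: on the bed at the middle of the end stop (20 mm high), 25 mm over the bench; x uphill (0.46 rad slope, falling towards the robot), y across, z square to the bed. 250 long, 64 mm between side walls 10 high, 4 thick: hold sinks over 12 mm up to clear them. Slick (friction 0.3): a sink let go anywhere on it slides down to the stop or next sink.
Mind the look-alikes: they are no part of the job. What is shaped like the part that bears sink_b_mid but orange is not meant. What is shaped like the part that bears sink_a_mid but purple is not meant.

How it is judged:
At the end, for the whole second after the job is handed in: Both tabbed heat sinks lie on the bed, fins up, tab downhill, along it within 23 degrees; fin-block middles 36 to 60 mm (either one) and 108 to 134 mm (the other) up the bed from the stop, within 16 mm of its middle line, 18 to 30 mm above it; plain one not moved over 30 mm (((x of sink_a_mid in the frame of chute_bed between 0.036 and 0.06 m and x of sink_b_mid in the frame of chute_bed between 0.108 and 0.134 m) or (x of sink_b_mid in the frame of chute_bed between 0.036 and 0.06 m and x of sink_a_mid in the frame of chute_bed between 0.108 and 0.134 m)) and y of sink_a_mid in the frame of chute_bed between -0.016 and 0.016 m and z of sink_a_mid in the frame of chute_bed between 0.018 and 0.03 m and angle between each of sink_a_mid, sink_b_mid's own z axis and vertical below 0.68 rad and angle between the x axis of each of sink_a_mid, sink_b_mid and the x axis of chute_bed, either way round below 0.4 rad and y of sink_b_mid in the frame of chute_bed between -0.016 and 0.016 m and z of sink_b_mid in the frame of chute_bed between 0.018 and 0.03 m); the robot touches nothing.
It fails at once if the heat sink without a tab is moved more than 30 mm (distance of plain_sink_mid from where it was at the start of the episode above 0.03 m).
It also fails if it takes over 54 s, if anything falls off the work surface, if the arm or the gripper's body presses on something with over 40 N, if the wrist force passes 120 N, or if a joint passes its speed limit or range.

## Working session

There is one attempt and no reset: what is moved stays moved. The work goes in short steps, Python scripts to look and compute and a shell command to move; the robot and the scene stay as the last step left them, time stands still between calls to the robot, and variables do not carry over. Pictures are saved under pics/ and viewed, and the job is handed in when it is done.

```bash
ls; mkdir -p pics; python3 - <<'E'
from station import manip
import cv2
print(manip.sense())
for n in ["scene","top"]:
    s=manip.snapshot(n)
    cv2.imwrite(f"pics/{n}0.png",s["frame"][:,:,::-1])
    print(n,s["camera_matrix"],s["rvec"],s["tvec"])
E
```

```text
pics
{'t': 0.0, 'q': array([ 1.11050773e+00,  5.28441633e-01,  1.43388576e+00,  1.92386577e-05,
        1.18138609e+00, -1.78487897e-01]), 'qd': array([ 9.30231521e-04, -9.37293383e-04,  8.50385144e-05, -3.89875275e-04,
        3.68385196e-05,  1.07978272e-03]), 'tau': array([-7.73960928e-04, -4.42358637e+01, -1.78021860e+01, -1.52050629e-04,
        8.59063177e-03,  3.24021983e-06]), 'tcp_pos': array([0.17346269, 0.5997533 , 0.24735391]), 'tool_rot': array([ 0.70080849, -0.09954617,  0.09906336, -0.69938864]), 'force': array([-0.3100772 ,  0.44691575,  0.22679836]), 'ft_torque': array([-0.01211887,  0.04601708, -0.0272747 ]), 'finger_gap': 1.0017388553552258}
scene [[573.01910857   0.         320.56597336]
 [  0.         573.01910857 240.29384759]
 [  0.           0.           1.        ]] [ 1.50610917  2.22386154 -0.75317618] [ 0.23352273 -0.33194035  1.3521815 ]
top [[580.66303732   0.         315.3211991 ]
 [  0.         580.66303732 238.69886254]
 [  0.           0.           1.        ]] [ 2.19890143 -2.16582967  0.12278874] [-0.06391894  0.5018005   0.98347549]
```

View pics/scene0.png

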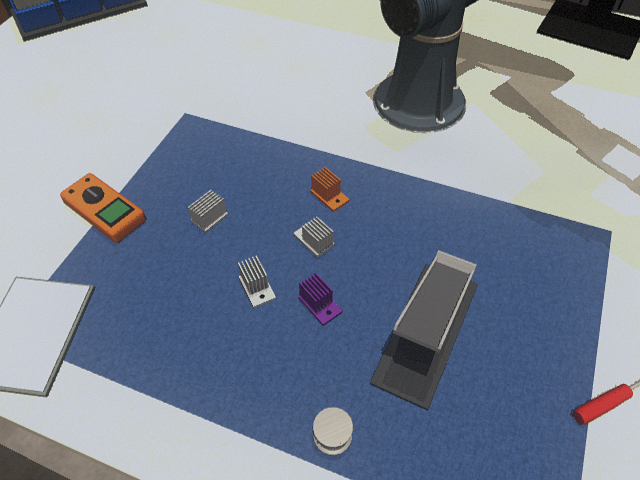

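View pics/top0.png

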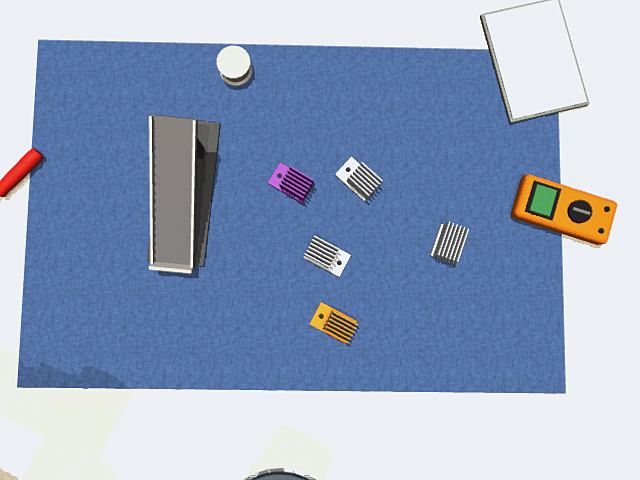

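```bash
cat > h.py <<'E'
import numpy as np, cv2
from station import manip
from scipy.spatial.transform import Rotation as R
def cloud(name):
    s=manip.snapshot(name); K=s["camera_matrix"]; Rm=cv2.Rodrigues(np.array(s["rvec"]))[0]; t=np.array(s["tvec"]).reshape(3)
    v,u=np.mgrid[0:480,0:640]; d=s["depth"]
    P=np.stack([(u-K[0,2])/K[0,0]*d,(v-K[1,2])/K[1,1]*d,d],-1)
    W=(P-t)@Rm; W[d==0]=np.nan
    return s,W
def rayplane(s,u,v,z):
    K=s["camera_matrix"]; Rm=cv2.Rodrigues(np.array(s["rvec"]))[0]; t=np.array(s["tvec"]).reshape(3)
    o=-Rm.T@t; r=Rm.T@np.array([(u-K[0,2])/K[0,0],(v-K[1,2])/K[1,1],1]); return o+r*(z-o[2])/r[2]
E
python3 - <<'E'
from h import *
s,W=cloud("top")
f=s["frame"]; hsv=cv2.cvtColor(f,cv2.COLOR_RGB2HSV)
z=W[:,:,2]
print("mat z",np.nanmedian(z[280:380,100:250]))
for nm,(u0,u1,v0,v1) in dict(S1=(330,390,150,208),S2=(298,356,230,282),plain=(425,475,215,270),purple=(262,322,155,210),orange=(303,365,297,350)).items():
    Z=z[v0:v1,u0:u1]; w=W[v0:v1,u0:u1]
    sel=(Z>0.035); p=w[sel][:,:2]
    r=cv2.minAreaRect((p*1000).astype(np.float32)); print(nm,"fin",r,np.median(Z[sel]),sel.sum())
    sel=(Z>0.0045); p=w[sel][:,:2]
    r=cv2.minAreaRect((p*1000).astype(np.float32)); print("   all",r)
    sel=(Z>0.0045)&(Z<0.014); p=w[sel][:,:2]
    if sel.sum()>10: print("   low mean",p.mean(0),sel.sum())
# chute
w=W[100:285,140:205]; 
for v in range(105,285,12): print(v,[ (np.round(W[v,u]*1000).astype(int).tolist()) for u in (152,160,172,185,195)])
E
```

```text
mat z 0.0012040495762517113
S1 fin ((605.6192626953125, -139.47879028320312), (47.8474006652832, 36.52922439575195), 48.27659606933594) 0.046261772487817286 503
   all ((614.2228393554688, -133.97848510742188), (103.43458557128906, 105.47618103027344), 0.9317262768745422)
   low mean [ 0.61798951 -0.12113634] 524
S2 fin ((479.88421630859375, -66.79158782958984), (47.79452133178711, 36.25606918334961), 62.63222122192383) 0.047940306415103814 329
   all ((475.2311096191406, -76.90161895751953), (90.08235931396484, 100.88421630859375), 0.8384383320808411)
   low mean [ 0.46896802 -0.08407286] 643
plain fin ((500.00579833984375, -290.2237854003906), (37.30961608886719, 60.347015380859375), 70.78407287597656) 0.04622823868470267 635
   all ((501.6607666015625, -295.1424255371094), (95.12190246582031, 87.87393951416016), 0.06158842891454697)
   low mean [ 0.50045439 -0.28449489] 238
purple fin ((598.5846557617188, -21.641307830810547), (48.64755630493164, 36.81431579589844), 60.25701141357422) 0.04670509085105368 422
   all ((605.5169067382812, -12.784526824951172), (97.92113494873047, 105
[... 956 characters left out ...]
 158, 94], [593, 141, 100]]
189 [[573, 211, 93], [575, 201, 81], [575, 180, 85], [575, 159, 87], [575, 142, 89]]
201 [[555, 213, 83], [557, 202, 71], [557, 182, 75], [557, 160, 76], [557, 144, 74]]
213 [[536, 214, 76], [538, 204, 63], [538, 183, 65], [538, 161, 67], [539, 146, 63]]
225 [[517, 216, 66], [519, 205, 56], [519, 184, 60], [519, 163, 56], [520, 147, 53]]
237 [[498, 217, 55], [499, 207, 45], [499, 186, 49], [500, 164, 46], [504, 155, 9]]
249 [[479, 219, 46], [480, 208, 36], [480, 188, 36], [480, 165, 41], [483, 154, 7]]
261 [[459, 221, 35], [460, 210, 25], [460, 188, 30], [461, 167, 24], [462, 154, 7]]
273 [[440, 228, 4], [440, 216, -1], [440, 194, 1], [441, 171, 2], [441, 153, 4]]
```

```bash
cat >> h.py <<'E'
def say():
    st=manip.sense(); M=R.from_quat(st["tool_rot"]).as_matrix()
    print("t",round(st["t"],2),"q",np.round(st["q"],2),"tcp",np.round(st["tcp_pos"]*1000,1),"F",np.round(st["force"],1),"gap",round(st["finger_gap"],3))
    print(" tool y",np.round(M[:,1],3)," jaw yaw deg",round(np.degrees(np.arctan2(M[1,2],M[0,2])),1))
    return st,M
def goto(p,Rt):
    """shift in cm and rotvec from measured pose to target"""
    st,M=say()
    print(" shift cm",np.round(M.T@(np.array(p)-st["tcp_pos"])*100,2)," rot",np.round(R.from_matrix(M.T@Rt).as_rotvec(),3))
def down(yaw,sgn=1):
    """tool pointing down, jaw axis z at yaw deg"""
    a=np.radians(yaw); z=np.array([np.cos(a),np.sin(a),0]); y=np.array([0,0,-1.]); return np.stack([np.cross(y,z),y,z],1)
E
python3 - <<'E'
from h import *
say()
Ws=[]
for i in range(3):
    s,W=cloud("top"); Ws.append(W)
W=np.nanmean(Ws,0)
# bed plane: central strip
B=W[125:255,162:186].reshape(-1,3); B=B[~np.isnan(B).any(1)]
A=np.c_[B[:,:2],np.ones(len(B))]; c,_,_,_=np.linalg.lstsq(A,B[:,2],rcond=None)
print("plane",c,"slope",np.arctan(np.hypot(c[0],c[1])),"dir",np.arctan2(c[1],c[0]), "rms",np.std(B[:,2]-A@c))
# wall lines from brightness: inner edges
f=s["frame"].astype(int).sum(2)
for v in range(130,262,20):
    print(v,f[v,145:203].tolist())
print(f[255:276,172].tolist())
print(f[110:122,172].tolist())
E
```

```text
t 0.15 q [ 1.11  0.53  1.43 -0.    1.18 -0.18] tcp [173.5 599.9 247.6] F [-0.3  0.2  0. ] gap 0.999
 tool y [-0.001 -0.002 -1.   ]  jaw yaw deg 73.9
plane [ 0.49461217 -0.04410429 -0.19238344] slope 0.4609035761206185 dir -0.08893421867170771 rms 0.0010343302721428859
130 [347, 333, 337, 381, 607, 750, 750, 97, 177, 313, 411, 399, 394, 393, 393, 394, 395, 388, 395, 392, 396, 393, 394, 394, 396, 392, 391, 392, 393, 392, 395, 394, 395, 393, 396, 396, 394, 394, 392, 397, 393, 392, 391, 393, 394, 388, 371, 456, 759, 739, 437, 114, 149, 290, 275, 272, 273, 280]
150 [388, 378, 383, 400, 598, 751, 749, 107, 170, 283, 420, 398, 395, 392, 393, 393, 389, 393, 394, 391, 395, 393, 392, 388, 394, 393, 392, 393, 391, 393, 393, 392, 390, 393, 394, 396, 394, 396, 393, 394, 393, 396, 392, 393, 391, 381, 403, 617, 748, 748, 155, 121, 59, 67, 69, 61, 72, 61]
170 [363, 362, 357, 368, 524, 749, 740, 264, 156, 272, 412, 398, 392, 392, 388, 392, 389, 390, 394, 392, 394, 392, 389, 391, 391, 392, 392, 391, 394, 391, 388, 389, 388, 391, 393, 390, 392, 392, 391, 392, 393, 394, 392, 392, 391, 373, 427, 696, 738
[... 692 characters left out ...]
01, 400, 395, 387, 391, 385, 392, 390, 392, 389, 391, 391, 391, 387, 389, 391, 391, 389, 391, 389, 390, 387, 389, 387, 394, 389, 390, 390, 393, 388, 392, 389, 389, 388, 374, 420, 702, 743, 440, 119, 103, 136, 134, 140, 140, 179, 172, 170]
250 [366, 382, 345, 233, 325, 576, 753, 726, 116, 174, 272, 408, 395, 392, 387, 391, 393, 388, 394, 391, 390, 388, 390, 390, 390, 388, 388, 393, 390, 390, 388, 392, 391, 389, 389, 392, 389, 389, 388, 386, 388, 390, 391, 380, 381, 530, 752, 742, 274, 111, 117, 137, 141, 183, 162, 191, 314, 315]
[391, 389, 390, 391, 391, 389, 387, 379, 449, 482, 479, 475, 458, 649, 708, 730, 574, 275, 208, 227, 219]
[405, 393, 380, 379, 399, 382, 284, 379, 401, 395, 393, 395]
```

```bash
python3 - <<'E'
from h import *
s=manip.snapshot("top")
cv2.imwrite("pics/chute.png",cv2.resize(s["frame"][100:290,130:230,::-1],None,fx=3,fy=3,interpolation=cv2.INTER_NEAREST))
E
```

```text
(no output)
```

View pics/chute.png

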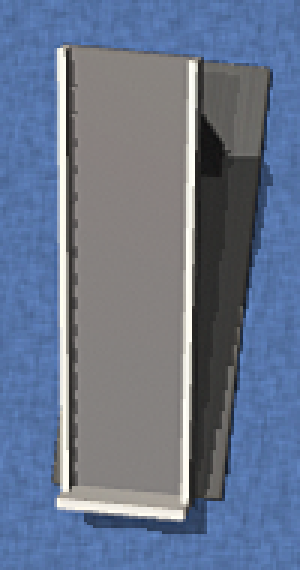

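```bash
cat >> h.py <<'E'
def rp(s,u,v,n,d):
    K=s["camera_matrix"]; Rm=cv2.Rodrigues(np.array(s["rvec"]))[0]; t=np.array(s["tvec"]).reshape(3)
    o=-Rm.T@t; r=Rm.T@np.array([(u-K[0,2])/K[0,0],(v-K[1,2])/K[1,1],1]); return o+r*(d-n@o)/(n@r)
E
python3 - <<'E'
from h import *
s=manip.snapshot("top")
c=np.array([0.4946,-0.0441,-0.19238]); n=np.array([-c[0],-c[1],1]); L=np.linalg.norm(n); n/=L; d=c[2]/L
f=s["frame"].astype(int).sum(2)
Ls=[];Rs=[]
for v in range(130,258,4):
    row=f[v]
    bl=[u for u in range(145,160) if row[u]>560]; br=[u for u in range(184,200) if row[u]>560]
    Ls.append(rp(s,np.mean(bl),v,n,d+.010)); Rs.append(rp(s,np.mean(br),v,n,d+.010))
Ls=np.array(Ls);Rs=np.array(Rs)
fl=np.polyfit(Ls[:,0],Ls[:,1],1); fr=np.polyfit(Rs[:,0],Rs[:,1],1)
print(fl,fr,"yaws",np.arctan(fl[0]),np.arctan(fr[0]))
for u in (165,172,180): print(rp(s,u,262.5,n,d), rp(s,u,115.5,n,d))
m=(fl+fr)/2; print("mid line (wall-top z)",m, "sep",(fl-fr)@[0.55,1])
E
```

```text
[-0.08009817  0.25903465] [-0.08043501  0.19087165] yaws -0.07992753500841883 -0.08026221202976705
[0.45740357 0.20143176 0.02496867] [0.68177674 0.1835254  0.13673331]
[0.45755647 0.1893226  0.0255783 ] [0.68183967 0.17251363 0.13725005]
[0.45773106 0.17549462 0.02627447] [0.68191153 0.15993789 0.13784018]
mid line (wall-top z) [-0.08026659  0.22495315] sep 0.06834825973041071
```

```bash
cat >> h.py <<'E'
CO=np.array([0.4575,0.1882,0.025]); cy=-0.080; a=0.46
cx=np.array([np.cos(a)*np.cos(cy),np.cos(a)*np.sin(cy),np.sin(a)]); cyv=np.array([-np.sin(cy),np.cos(cy),0]); cz=np.cross(cx,cyv)
CR=np.stack([cx,cyv,cz],1)
def place(x,h,sg):
    """tcp target at chute x, h above bed; jaw z along sg*chute y"""
    y=-cz; z=sg*cyv; return CO+cx*x+cz*h, np.stack([np.cross(y,z),y,z],1)
E
python3 -c "
from h import *
goto([.6056,-.1395,.15],down(-41.7))"
```

```text
t 0.4 q [ 1.11  0.53  1.43  0.    1.18 -0.18] tcp [173.7 600.3 248.2] F [-0.   0.   0.1] gap 0.999
 tool y [-0. -0. -1.]  jaw yaw deg 73.9
 shift cm [ 62.06   9.83 -59.05]  rot [0.    2.017 0.   ]
```

```bash
python3 -m handwheel '[62,0,-59,0,2.017,0,8.5, 62,0,-59,0,2.017,0,8.5, 62,0,-59,0,2.017,0,8.5, 62,0,-59,0,2.017,0,8.5, 62,0,-59,0,2.017,0,8.5, 62,0,-59,0,2.017,0,8.5, 62,0,-59,0,2.017,0,8.5, 62,0,-59,0,2.017,0,8.5, 62,0,-59,0,2.017,0,8.5, 62,0,-59,0,2.017,0,8.5]'; python3 -c "
from h import *
goto([.6056,-.1395,.15],down(-41.7))"
```

```text
t: 1.23
tcp_pos: [0.3846, 0.2387, 0.2487]
tool_rot: [-0.508, 0.492, -0.492, 0.508]
force: [0.7, 0.9, -0.1]
finger_gap: 0.994
t 1.23 q [0.31 0.3  1.85 0.   1.   0.27] tcp [384.6 238.7 248.7] F [ 0.7  0.9 -0.1] gap 0.994
 tool y [ 0.001  0.    -1.   ]  jaw yaw deg 1.9
 shift cm [38.54  9.87 20.83]  rot [-0.001  0.761 -0.001]
```

```bash
python3 -m handwheel '[38.5,4,20.8,0,0.76,0,8.5, 38.5,4,20.8,0,0.76,0,8.5, 38.5,4,20.8,0,0.76,0,8.5, 38.5,9.9,20.8,0,0.76,0,8.5, 38.5,9.9,20.8,0,0.76,0,8.5, 38.5,9.9,20.8,0,0.76,0,8.5, 38.5,9.9,20.8,0,0.76,0,8.5, 38.5,9.9,20.8,0,0.76,0,8.5, 38.5,9.9,20.8,0,0.76,0,8.5, 38.5,9.9,20.8,0,0.76,0,8.5]'; python3 -c "
from h import *
goto([.6056,-.1395,.15],down(-41.7))"
```

```text
t: 2.07
tcp_pos: [0.5911, -0.1104, 0.1578]
tool_rot: [0.291, -0.644, 0.644, -0.291]
force: [1.0, 0.8, -0.3]
finger_gap: 0.997
t 2.07 q [-0.37  0.61  1.58  0.    0.96  0.35] tcp [ 591.1 -110.4  157.8] F [ 1.   0.8 -0.3] gap 0.997
 tool y [ 0.  0. -1.]  jaw yaw deg -41.3
 shift cm [1.23 0.78 3.02]  rot [-0.     0.006 -0.   ]
```

```bash
python3 -m handwheel '[0,0,0,0,0,0,8.5, 0,0,0,0,0,0,8.5, 0,0,0,0,0,0,8.5]'; python3 -c "
from h import *
goto([.6056,-.1395,.15],down(-41.7))
s=manip.snapshot('wrist'); cv2.imwrite('pics/w1.png',s['frame'][:,:,::-1]); print(s['camera_matrix'],s['rvec'],s['tvec'])"
```

```text
t: 2.32
tcp_pos: [0.5896, -0.1081, 0.158]
tool_rot: [-0.292, 0.645, -0.644, 0.291]
force: [0.0, -0.4, 0.1]
finger_gap: 0.999
t 2.32 q [-0.37  0.61  1.58  0.    0.96  0.35] tcp [ 589.6 -108.1  158. ] F [ 0.  -0.4  0.1] gap 0.999
 tool y [-0.002  0.001 -1.   ]  jaw yaw deg -41.4
 shift cm [1.3  0.79 3.28]  rot [0.002 0.006 0.   ]
[[371.64829954   0.         323.56220557]
 [  0.         371.64829954 239.99975778]
 [  0.           0.           1.        ]] [-2.68602797  1.01258836  0.14815081] [-0.51478096  0.28346719  0.38018337]
```

View pics/w1.png

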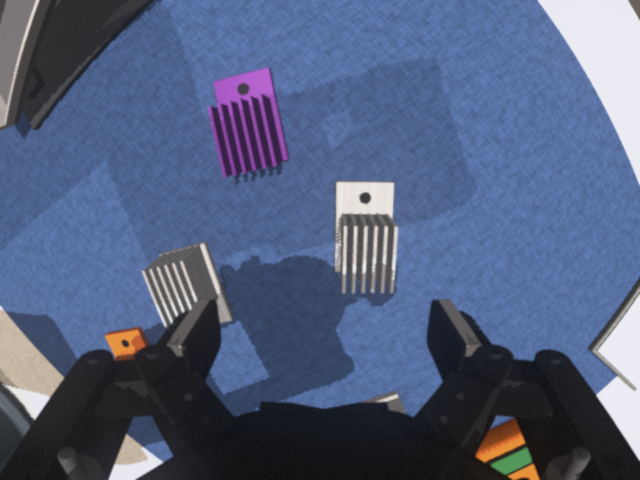

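```bash
python3 -m handwheel '[1.3,2,3.28,0.002,0.006,0,8.5, 1.3,4,3.28,0.002,0.006,0,8.5, 1.3,6,3.28,0.002,0.006,0,8.5, 1.3,8,3.28,0.002,0.006,0,8.5, 1.3,8,3.28,0.002,0.006,0,8.5, 1.3,8,3.28,0.002,0.006,0,8.5]'; python3 -c "
from h import *
goto([.6056,-.1395,.033],down(-41.7))
s=manip.snapshot('wrist'); cv2.imwrite('pics/w2.png',s['frame'][:,:,::-1])"
```

```text
t: 2.87
tcp_pos: [0.6053, -0.138, 0.0782]
tool_rot: [-0.29, 0.645, -0.645, 0.29]
force: [0.9, -0.0, 0.3]
finger_gap: 0.992
t 2.87 q [-0.4   0.75  1.57 -0.    0.83  0.32] tcp [ 605.3 -138.    78.2] F [ 0.9 -0.   0.3] gap 0.992
 tool y [-0.001 -0.    -1.   ]  jaw yaw deg -41.6
 shift cm [0.09 4.52 0.13]  rot [0.    0.003 0.001]
```

View pics/w2.png

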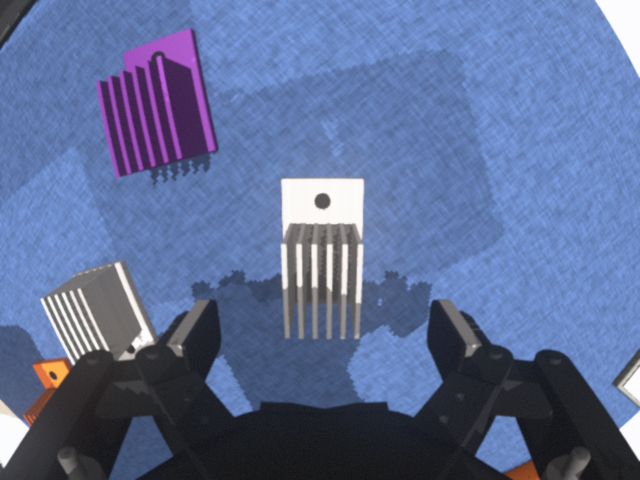

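```bash
python3 -m handwheel '[0.1,2,0.1,0,0.003,0,8.5, 0.1,4,0.1,0,0.003,0,8.5, 0.1,4.5,0.1,0,0.003,0,8.5, 0.1,4.5,0.1,0,0.003,0,3, 0.1,4.5,0.1,0,0.003,0,3, 0.1,4.5,0.1,0,0.003,0,3, 0.1,4.5,0.1,0,0.003,0,3,0.1,4.5,0.1,0,0.003,0,3, 0.1,4.5,0.1,0,0.003,0,3, 0.1,4.5,0.1,0,0.003,0,3]' 60; python3 -c "
from h import *
say()
s=manip.snapshot('wrist'); cv2.imwrite('pics/w3.png',s['frame'][:,:,::-1])"
```

```text
t: 3.75
tcp_pos: [0.6075, -0.1416, 0.035]
tool_rot: [0.288, -0.644, 0.647, -0.29]
force: [-0.4, 0.4, 5.4]
finger_gap: 0.409
t 3.75 q [-0.41  0.81  1.57 -0.    0.75  0.32] tcp [ 607.5 -141.6   35. ] F [-0.4  0.4  5.4] gap 0.409
 tool y [ 0.004 -0.002 -1.   ]  jaw yaw deg -41.8
```

View pics/w3.png

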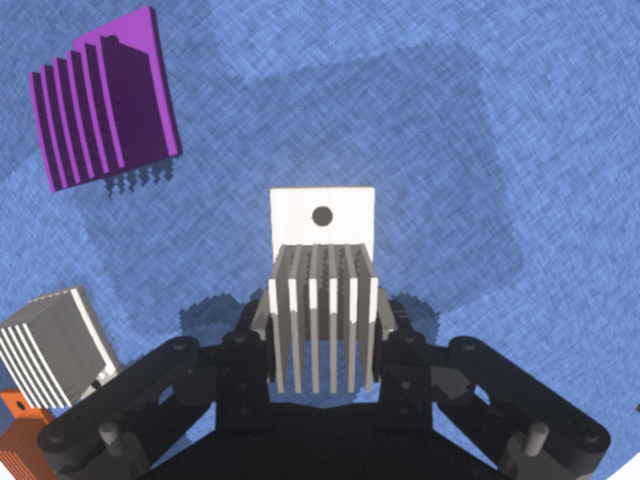

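```bash
python3 -m handwheel '[0,-3,0,0,0,0,3, 0,-6,0,0,0,0,3, 0,-9,0,0,0,0,3, 0,-12,0,0,0,0,3, 0,-16,0,0,0,0,3, 0,-20,0,0,0,0,3, 0,-20,0,0,0,0,3, 0,-20,0,0,0,0,3]'; python3 -c "
from h import *
p,Rt=place(.10,.075,1)
goto(p,Rt)
p,Rt=place(.10,.15,1)
goto(p,down(85.4))
s=manip.snapshot('scene'); cv2.imwrite('pics/s2.png',s['frame'][:,:,::-1])"
```

```text
t: 4.47
tcp_pos: [0.6077, -0.1416, 0.2368]
tool_rot: [0.287, -0.643, 0.648, -0.291]
force: [0.0, 0.4, -2.0]
finger_gap: 0.411
t 4.47 q [-0.41  0.54  1.45 -0.    1.14  0.32] tcp [ 607.7 -141.6  236.8] F [ 0.   0.4 -2. ] gap 0.411
 tool y [ 0.008 -0.004 -1.   ]  jaw yaw deg -41.8
 shift cm [-17.95   9.8  -28.79]  rot [ 0.501 -2.175 -0.244]
t 4.47 q [-0.41  0.54  1.45 -0.    1.14  0.32] tcp [ 607.7 -141.6  236.8] F [ 0.   0.4 -2. ] gap 0.411
 tool y [ 0.008 -0.004 -1.   ]  jaw yaw deg -41.8
 shift cm [-15.95   3.05 -31.38]  rot [-0.007 -2.221  0.009]
```

View pics/s2.png

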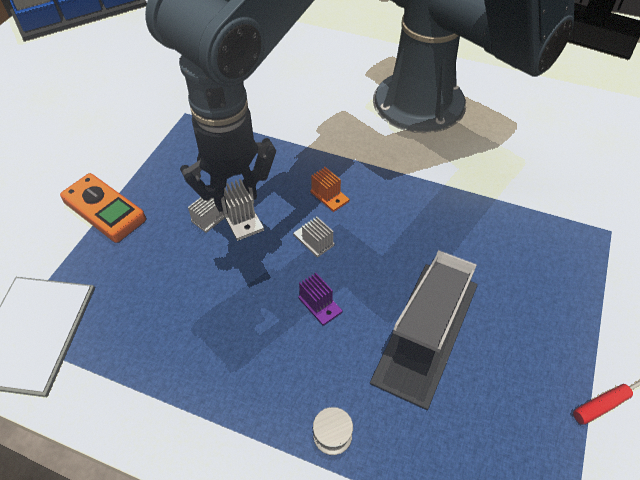

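```bash
python3 -m handwheel '[-16,1,-31,0,-2.22,0,3, -16,1,-31,0,-2.22,0,3, -16,1,-31,0,-2.22,0,3, -16,1,-31,0,-2.22,0,3, -16,1,-31,0,-2.22,0,3, -16,1,-31,0,-2.22,0,3, -16,1,-31,0,-2.22,0,3, -16,1,-31,0,-2.22,0,3, -16,1,-31,0,-2.22,0,3, -16,1,-31,0,-2.22,0,3]'; python3 -m handwheel '[0,0,0,0,0,0,3, 0,0,0,0,0,0,3]';python3 -c "
from h import *
p,Rt=place(.10,.10,1)
goto(p,Rt)
goto([.55,.18,.227],down(85.4))"
```

```text
t: 5.35
tcp_pos: [0.4776, 0.1882, 0.2203]
tool_rot: [0.615, -0.353, 0.35, -0.612]
force: [1.1, 0.7, -1.4]
finger_gap: 0.415
t: 5.52
tcp_pos: [0.4807, 0.185, 0.2211]
tool_rot: [0.612, -0.356, 0.355, -0.61]
force: [-0.0, 0.1, -2.5]
finger_gap: 0.412
t 5.52 q [ 0.15  0.42  1.73 -0.    0.99 -0.37] tcp [480.7 185.  221.1] F [-0.   0.1 -2.5] gap 0.412
 tool y [-0.002 -0.002 -1.   ]  jaw yaw deg 29.6
 shift cm [1.11 6.21 1.9 ]  rot [ 0.227 -0.955 -0.423]
t 5.52 q [ 0.15  0.42  1.73 -0.    0.99 -0.37] tcp [480.7 185.  221.1] F [-0.   0.1 -2.5] gap 0.412
 tool y [-0.002 -0.002 -1.   ]  jaw yaw deg 29.6
 shift cm [ 3.86 -0.6   5.77]  rot [ 0.003 -0.973 -0.001]
```

```bash
python3 -m handwheel '[1,2,2,0.227,-0.955,-0.423,3, 1,2,2,0.227,-0.955,-0.423,3, 1,2,2,0.227,-0.955,-0.423,3, 1,2,2,0.227,-0.955,-0.423,3, 1,2,2,0.227,-0.955,-0.423,3, 1,2,2,0.227,-0.955,-0.423,3, 1,2,2,0.227,-0.955,-0.423,3, 1,2,2,0.227,-0.955,-0.423,3, 1,2,2,0.227,-0.955,-0.423,3, 1,2,2,0.227,-0.955,-0.423,3]'; python3 -m handwheel '[0,0,0,0,0,0,3, 0,0,0,0,0,0,3]';python3 -c "
from h import *
p,Rt=place(.10,.06,1)
st,M=say()
print('chute',CR.T@(st['tcp_pos']-CO))
goto(p,Rt)
s=manip.snapshot('scene'); cv2.imwrite('pics/s3.png',s['frame'][:,:,::-1])"
```

```text
t: 6.35
tcp_pos: [0.502, 0.1845, 0.201]
tool_rot: [0.694, 0.133, 0.188, -0.682]
force: [0.3, -0.6, -0.6]
finger_gap: 0.411
t: 6.52
tcp_pos: [0.505, 0.1856, 0.2026]
tool_rot: [0.693, 0.134, 0.19, -0.682]
force: [0.6, 0.0, -1.2]
finger_gap: 0.413
t 6.52 q [ 0.21  0.4   1.99 -0.4   0.33 -0.93] tcp [505.  185.6 202.6] F [ 0.6  0.  -1.2] gap 0.413
 tool y [ 0.445 -0.034 -0.895]  jaw yaw deg 85.4
chute [0.12147769 0.00122459 0.13807075]
t 6.52 q [ 0.21  0.4   1.99 -0.4   0.33 -0.93] tcp [505.  185.6 202.6] F [ 0.6  0.  -1.2] gap 0.413
 tool y [ 0.445 -0.034 -0.895]  jaw yaw deg 85.4
 shift cm [-2.17  7.8  -0.14]  rot [-0.002 -0.002  0.003]
```

View pics/s3.png

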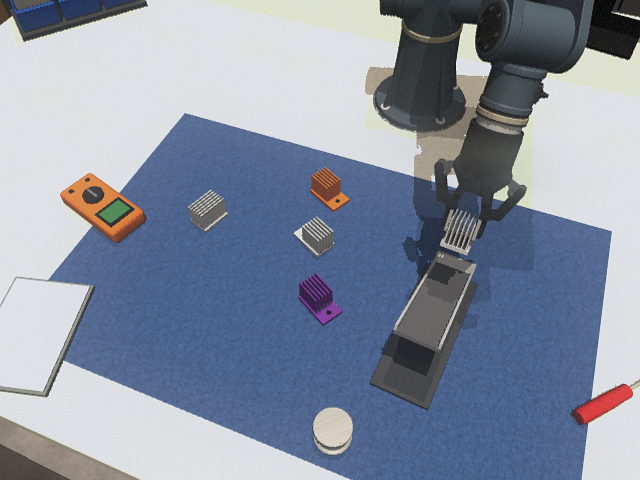

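```bash
python3 -m handwheel '[-1,2,-0.1,0,0,0,3, -2,4,-0.1,0,0,0,3, -3,6,-0.1,0,0,0,3, -4.4,8,-0.1,0,0,0,3, -4.4,8.5,-0.1,0,0,0,3, -4.4,8.5,-0.1,0,0,0,3, -4.4,8.5,-0.1,0,0,0,3]';python3 -c "
from h import *
p,Rt=place(.075,.038,1)
st,M=say()
print('chute',CR.T@(st['tcp_pos']-CO))
goto(p,Rt)
s=manip.snapshot('scene'); cv2.imwrite('pics/s4.png',cv2.resize(s['frame'][180:420,340:560,::-1],None,fx=2.5,fy=2.5))
s=manip.snapshot('wrist'); cv2.imwrite('pics/w4.png',s['frame'][:,:,::-1])"
```

```text
t: 7.15
tcp_pos: [0.5031, 0.1854, 0.1054]
tool_rot: [0.694, 0.135, 0.188, -0.682]
force: [-0.7, 0.3, -1.6]
finger_gap: 0.413
t 7.15 q [ 0.21  0.61  2.06 -1.38  0.13  0.07] tcp [503.1 185.4 105.4] F [-0.7  0.3 -1.6] gap 0.413
 tool y [ 0.444 -0.033 -0.895]  jaw yaw deg 85.6
chute [0.07660707 0.0008562  0.05180295]
t 7.15 q [ 0.21  0.61  2.06 -1.38  0.13  0.07] tcp [503.1 185.4 105.4] F [-0.7  0.3 -1.6] gap 0.413
 tool y [ 0.444 -0.033 -0.895]  jaw yaw deg 85.6
 shift cm [-0.16  1.38 -0.09]  rot [-0.002  0.002  0.001]
```

View pics/s4.png

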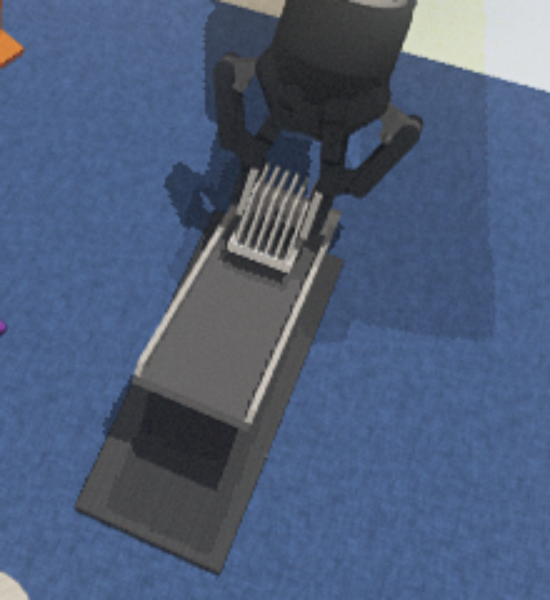

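View pics/w4.png

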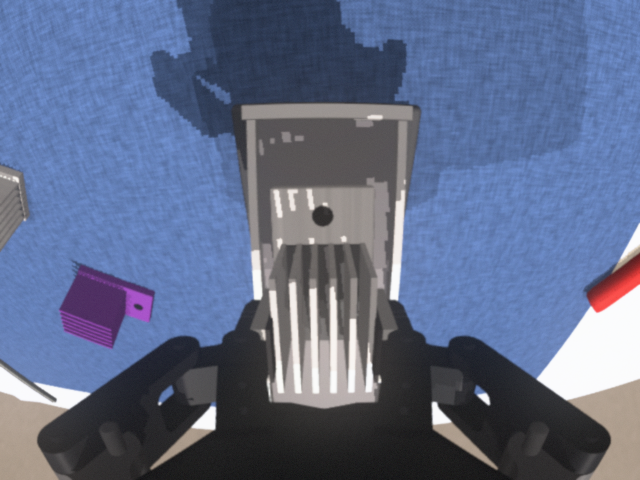

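```bash
python3 -m handwheel '[1,0,-0.1,0,0,0,3, 2,0,-0.1,0,0,0,3, 3,0,-0.1,0,0,0,3, 4,0,-0.1,0,0,0,3, 5,0,-0.1,0,0,0,3, 5,0,-0.1,0,0,0,3, 5,0,-0.1,0,0,0,3]';python3 -c "
from h import *
p,Rt=place(.13,.038,1)
st,M=say()
print('chute',CR.T@(st['tcp_pos']-CO))
goto(p,Rt)"
```

```text
t: 7.83
tcp_pos: [0.5481, 0.181, 0.1305]
tool_rot: [0.693, 0.136, 0.19, -0.682]
force: [-0.6, -0.3, -1.6]
finger_gap: 0.411
t 7.83 q [ 0.18  0.58  1.96 -0.64  0.19 -0.71] tcp [548.1 181.  130.5] F [-0.6 -0.3 -1.6] gap 0.411
 tool y [ 0.448 -0.033 -0.894]  jaw yaw deg 85.5
chute [1.28305853e-01 1.92058573e-05 5.41737749e-02]
t 7.83 q [ 0.18  0.58  1.96 -0.64  0.19 -0.71] tcp [548.1 181.  130.5] F [-0.6 -0.3 -1.6] gap 0.411
 tool y [ 0.448 -0.033 -0.894]  jaw yaw deg 85.5
 shift cm [ 0.16  1.62 -0.01]  rot [-0.003  0.     0.005]
```

```bash
python3 -m handwheel '[0.5,0.5,0,0,0,0.005,3, 1,1,0,0,0,0.005,3, 1,1.4,0,0,0,0.005,3, 1,1.4,0,0,0,0.005,3, 1,1.4,0,0,0,0.005,3]';python3 -c "
from h import *
st,M=say()
print('chute',CR.T@(st['tcp_pos']-CO))
s=manip.snapshot('wrist'); cv2.imwrite('pics/w5.png',s['frame'][:,:,::-1])"
```

```text
t: 8.25
tcp_pos: [0.5618, 0.1797, 0.1206]
tool_rot: [0.694, 0.133, 0.187, -0.682]
force: [0.4, 0.8, -0.9]
finger_gap: 0.411
t 8.25 q [ 0.17  0.6   1.93 -0.58  0.2  -0.77] tcp [561.8 179.7 120.6] F [ 0.4  0.8 -0.9] gap 0.411
 tool y [ 0.44  -0.033 -0.898]  jaw yaw deg 85.6
chute [ 0.13619679 -0.00017645  0.03925405]
```

View pics/w5.png

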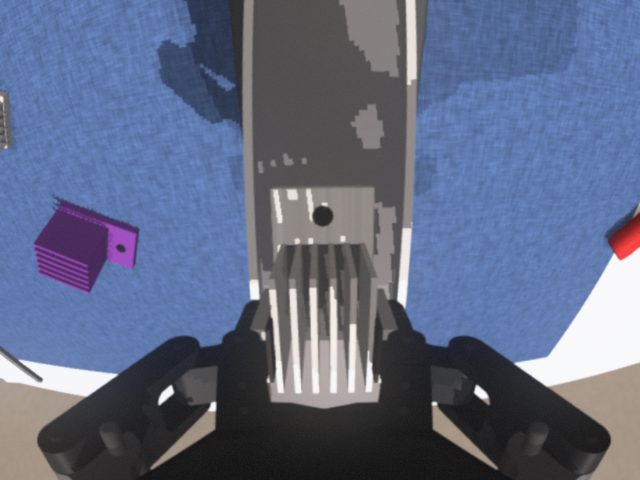

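```bash
python3 -m handwheel '[0,0.3,0,0,0,0,3, 0,0.3,0,0,0,0,3, 0,0.3,0,0,0,0,7, 0,0.3,0,0,0,0,7, 0,0.3,0,0,0,0,7, 0,0.3,0,0,0,0,7, 0,0.3,0,0,0,0,7, 0,0.3,0,0,0,0,7]';python3 -c "
from h import *
st,M=say()
print('chute',CR.T@(st['tcp_pos']-CO))
s=manip.snapshot('wrist'); cv2.imwrite('pics/w6.png',s['frame'][:,:,::-1])"
```

```text
t: 8.97
tcp_pos: [0.5639, 0.1797, 0.1188]
tool_rot: [0.694, 0.134, 0.187, -0.682]
force: [-0.3, 0.2, 1.1]
finger_gap: 0.816
t 8.97 q [ 0.17  0.61  1.93 -0.6   0.19 -0.76] tcp [563.9 179.7 118.8] F [-0.3  0.2  1.1] gap 0.816
 tool y [ 0.441 -0.033 -0.897]  jaw yaw deg 85.6
chute [1.37231485e-01 4.16741031e-05 3.66478444e-02]
```

View pics/w6.png

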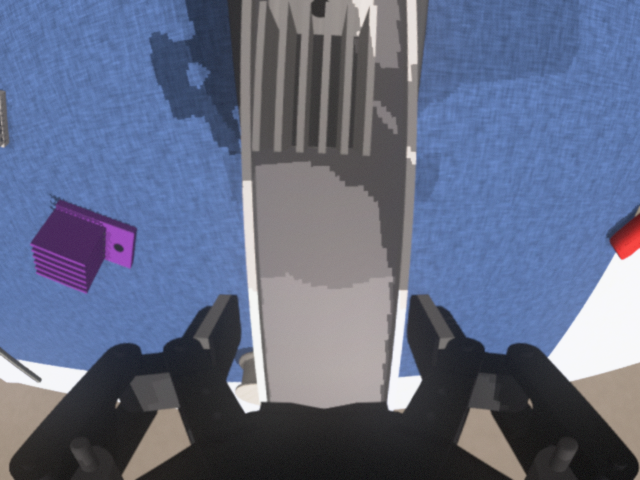

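```bash
python3 -m handwheel '[0,-3,0,0,0,0,8.5, 0,-6,0,0,0,0,8.5, 0,-10,0,0,0,0,8.5, 0,-13,0,0,0,0,8.5, 0,-13,0,0,0,0,8.5, 0,-13,0,0,0,0,8.5]';python3 -c "
from h import *
goto([.4799,-.0668,.22],down(-27.4))
s=manip.snapshot('top'); cv2.imwrite('pics/t7.png',s['frame'][:,:,::-1])"
```

```text
t: 9.52
tcp_pos: [0.5067, 0.1843, 0.2372]
tool_rot: [0.693, 0.135, 0.188, -0.682]
force: [0.7, -0.2, -0.2]
finger_gap: 0.992
t 9.52 q [ 0.21  0.33  1.95 -0.3   0.43 -1.04] tcp [506.7 184.3 237.2] F [ 0.7 -0.2 -0.2] gap 0.992
 tool y [ 0.445 -0.032 -0.895]  jaw yaw deg 85.6
 shift cm [ -1.4    1.15 -25.25]  rot [-0.456  1.931  0.298]
```

View pics/t7.png

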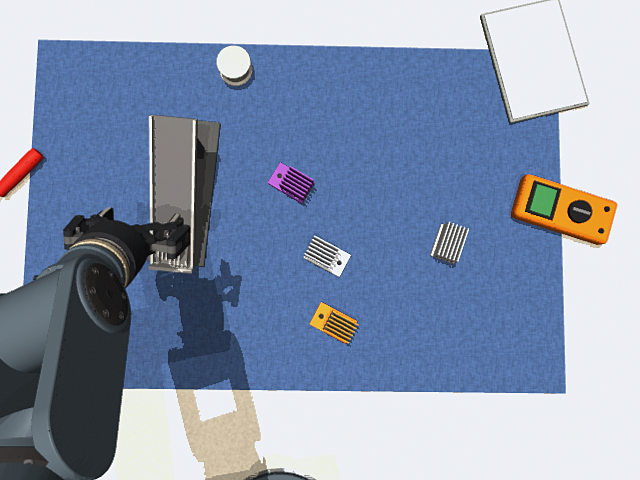

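```bash
python3 -m handwheel '[-1.4,1,-25,-0.456,1.931,0.298,8.5, -1.4,1,-25,-0.456,1.931,0.298,8.5, -1.4,1,-25,-0.456,1.931,0.298,8.5, -1.4,1,-25,-0.456,1.931,0.298,8.5, -1.4,1,-25,-0.456,1.931,0.298,8.5, -1.4,1,-25,-0.456,1.931,0.298,8.5, -1.4,1,-25,-0.456,1.931,0.298,8.5, -1.4,1,-25,-0.456,1.931,0.298,8.5, -1.4,1,-25,-0.456,1.931,0.298,8.5, -1.4,1,-25,-0.456,1.931,0.298,8.5]';python3 -m handwheel '[0,0,0,0,0,0,8.5, 0,0,0,0,0,0,8.5]'; python3 -c "
from h import *
goto([.4799,-.0668,.22],down(-27.4))"
```

```text
t: 10.4
tcp_pos: [0.4786, -0.0657, 0.2177]
tool_rot: [0.559, -0.365, 0.502, -0.55]
force: [0.4, 0.5, -0.6]
finger_gap: 0.994
t: 10.57
tcp_pos: [0.4791, -0.065, 0.2182]
tool_rot: [0.561, -0.361, 0.5, -0.553]
force: [0.5, 0.3, 0.9]
finger_gap: 0.997
t 10.57 q [-0.32  0.34  1.92 -0.12  0.7  -0.5 ] tcp [479.1 -65.  218.2] F [0.5 0.3 0.9] gap 0.997
 tool y [ 0.148 -0.128 -0.981]  jaw yaw deg 15.1
 shift cm [ 0.22 -0.14  0.05]  rot [-0.166  0.731  0.114]
```

```bash
python3 -m handwheel '[0.2,0,0,-0.166,0.731,0.114,8.5, 0.2,0,0,-0.166,0.731,0.114,8.5, 0.2,0,0,-0.166,0.731,0.114,8.5, 0.2,0,0,-0.166,0.731,0.114,8.5, 0.2,0,0,-0.166,0.731,0.114,8.5, 0.2,0,0,-0.166,0.731,0.114,8.5, 0.2,0,0,-0.166,0.731,0.114,8.5, 0.2,0,0,-0.166,0.731,0.114,8.5, 0.2,0,0,-0.166,0.731,0.114,8.5]'; python3 -c "
from h import *
goto([.4799,-.0668,.09],down(-27.4))
s=manip.snapshot('wrist'); cv2.imwrite('pics/w8.png',s['frame'][:,:,::-1])"
```

```text
t: 11.32
tcp_pos: [0.4788, -0.0663, 0.2194]
tool_rot: [0.367, -0.604, 0.604, -0.368]
force: [0.3, -1.2, 0.3]
finger_gap: 1.0
t 11.32 q [-0.37  0.38  1.81  0.    0.95  0.11] tcp [478.8 -66.3 219.4] F [ 0.3 -1.2  0.3] gap 1.0
 tool y [ 0.001  0.    -1.   ]  jaw yaw deg -27.3
 shift cm [ 0.   12.94  0.11]  rot [-0.001  0.001 -0.001]
```

View pics/w8.png

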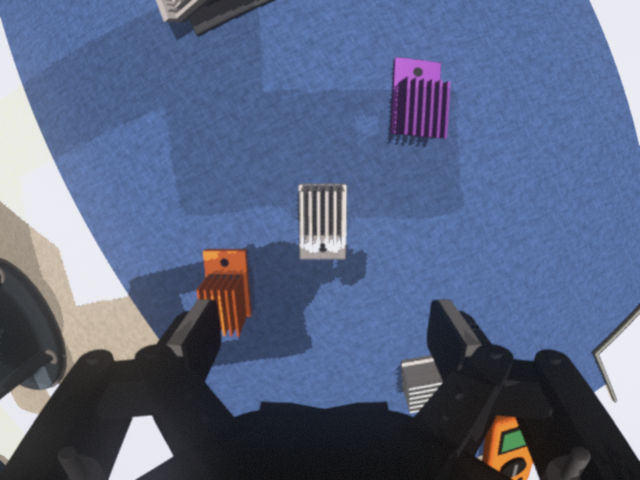

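```bash
python3 -m handwheel '[0,4,0.1,0,0,0,8.5, 0,8,0.1,0,0,0,8.5, 0,12,0.1,0,0,0,8.5, 0,15,0.1,0,0,0,8.5, 0,15,0.1,0,0,0,8.5]'; python3 -c "
from h import *
goto([.4799,-.0668,.034],down(-27.4))
s=manip.snapshot('wrist'); cv2.imwrite('pics/w9.png',s['frame'][:,:,::-1])"
```

```text
t: 11.78
tcp_pos: [0.4769, -0.0654, 0.0651]
tool_rot: [-0.369, 0.607, -0.601, 0.365]
force: [0.2, -0.2, -0.5]
finger_gap: 0.995
t 11.78 q [-0.37  0.66  1.92  0.    0.56  0.11] tcp [476.9 -65.4  65.1] F [ 0.2 -0.2 -0.5] gap 0.995
 tool y [-0.009  0.004 -1.   ]  jaw yaw deg -27.4
 shift cm [-0.02  3.1   0.36]  rot [ 0.01  -0.001  0.   ]
```

View pics/w9.png

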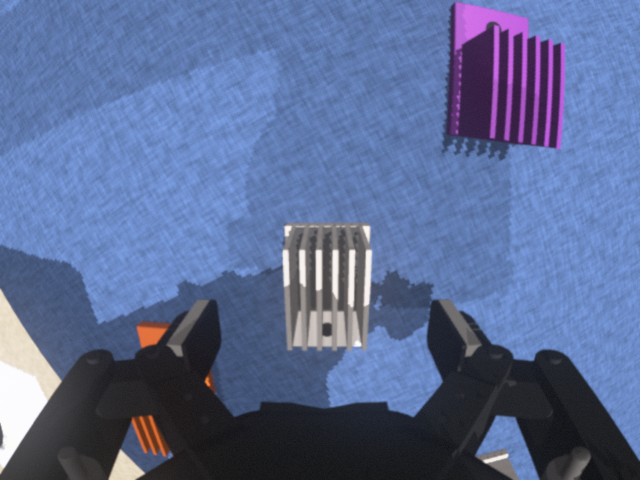

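```bash
python3 -m handwheel '[0,1.5,0.2,0,0,0,8.5, 0,3.1,0.2,0,0,0,8.5, 0,3.1,0.2,0,0,0,8.5, 0,3.1,0.2,0,0,0,3, 0,3.1,0.2,0,0,0,3, 0,3.1,0.2,0,0,0,3, 0,3.1,0.2,0,0,0,3, 0,3.1,0.2,0,0,0,3, 0,3.1,0.2,0,0,0,3, 0,3.1,0.2,0,0,0,3]' 60; python3 -c "
from h import *
say()"
python3 -m handwheel '[0,-3,0,0,0,0,3, 0,-6,0,0,0,0,3, 0,-9,0,0,0,0,3, 0,-12,0,0,0,0,3, 0,-16,0,0,0,0,3, 0,-20,0,0,0,0,3, 0,-20,0,0,0,0,3, 0,-20,0,0,0,0,3]'; python3 -c "
from h import *
p,Rt=place(.18,.10,-1)
goto(p,Rt)
goto([.53,.18,.24],down(-94.6))
s=manip.snapshot('top'); cv2.imwrite('pics/t10.png',s['frame'][:,:,::-1])
s=manip.snapshot('wrist'); cv2.imwrite('pics/w10.png',s['frame'][:,:,::-1])"
```

```text
t: 12.67
tcp_pos: [0.4827, -0.0678, 0.0405]
tool_rot: [0.366, -0.604, 0.605, -0.368]
force: [-0.3, 0.2, 9.0]
finger_gap: 0.409
t 12.67 q [-0.37  0.71  1.93  0.    0.5   0.11] tcp [482.7 -67.8  40.5] F [-0.3  0.2  9. ] gap 0.409
 tool y [ 0.003 -0.    -1.   ]  jaw yaw deg -27.5
t: 13.33
tcp_pos: [0.4833, -0.0684, 0.2418]
tool_rot: [0.364, -0.602, 0.607, -0.369]
force: [0.4, 0.3, -2.2]
finger_gap: 0.411
t 13.33 q [-0.37  0.35  1.78  0.    1.    0.11] tcp [483.3 -68.4 241.8] F [ 0.4  0.3 -2.2] gap 0.411
 tool y [ 0.009 -0.002 -1.   ]  jaw yaw deg -27.5
 shift cm [-26.1    4.74  -3.43]  rot [0.262 1.15  0.399]
t 13.33 q [-0.37  0.35  1.78  0.    1.    0.11] tcp [483.3 -68.4 241.8] F [ 0.4  0.3 -2.2] gap 0.411
 tool y [ 0.009 -0.002 -1.   ]  jaw yaw deg -27.5
 shift cm [-24.18   0.16  -7.35]  rot [-0.007  1.17  -0.007]
```

View pics/w10.png

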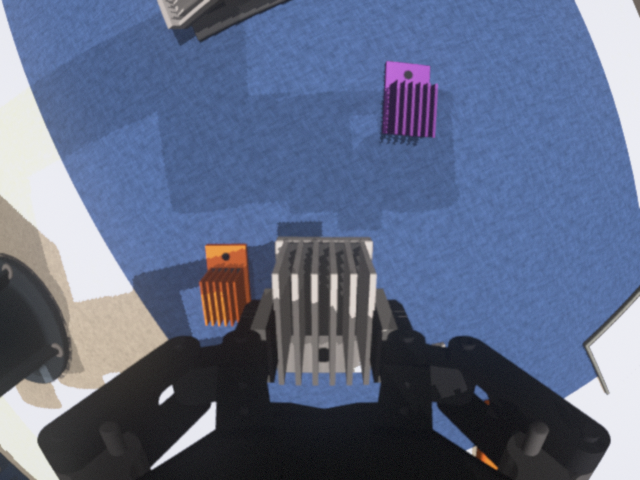

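View pics/t10.png

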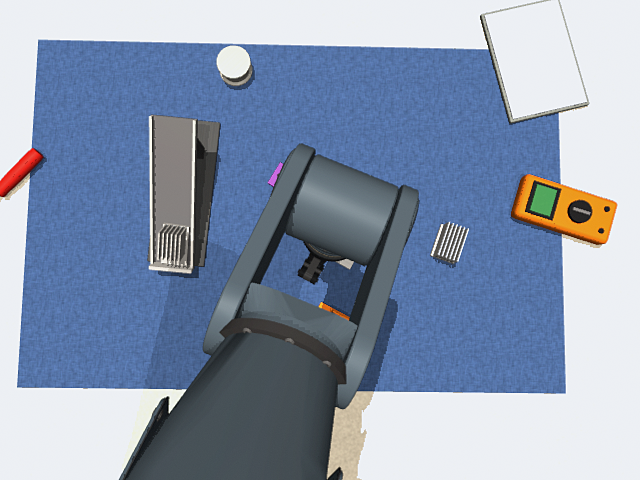

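```bash
python3 -m handwheel '[-26,1,-3.5,0.262,1.15,0.399,3, -26,1,-3.5,0.262,1.15,0.399,3, -26,1,-3.5,0.262,1.15,0.399,3, -26,1,-3.5,0.262,1.15,0.399,3, -26,1,-3.5,0.262,1.15,0.399,3, -26,1,-3.5,0.262,1.15,0.399,3, -26,1,-3.5,0.262,1.15,0.399,3, -26,1,-3.5,0.262,1.15,0.399,3, -26,1,-3.5,0.262,1.15,0.399,3, -26,1,-3.5,0.262,1.15,0.399,3]'; python3 -m handwheel '[0,0,0,0,0,0,3, 0,0,0,0,0,0,3]';python3 -c "
from h import *
p,Rt=place(.18,.09,-1)
st,M=say()
print('chute',CR.T@(st['tcp_pos']-CO))
goto(p,Rt)"
```

```text
t: 14.27
tcp_pos: [0.569, 0.1792, 0.2258]
tool_rot: [-0.157, -0.685, 0.697, -0.142]
force: [-1.0, -0.5, -1.8]
finger_gap: 0.411
t: 14.43
tcp_pos: [0.5695, 0.1787, 0.2266]
tool_rot: [-0.153, -0.685, 0.697, -0.145]
force: [0.6, 0.2, -1.6]
finger_gap: 0.406
t 14.43 q [ 0.16  0.42  1.81 -0.18  0.5   1.88] tcp [569.5 178.7 226.6] F [ 0.6  0.2 -1.6] gap 0.406
 tool y [ 0.412 -0.02  -0.911]  jaw yaw deg -90.9
chute [ 0.19017894 -0.00047418  0.13075713]
t 14.43 q [ 0.16  0.42  1.81 -0.18  0.5   1.88] tcp [569.5 178.7 226.6] F [ 0.6  0.2 -1.6] gap 0.406
 tool y [ 0.412 -0.02  -0.911]  jaw yaw deg -90.9
 shift cm [ 0.87  4.11 -0.05]  rot [0.014 0.064 0.035]
```

```bash
python3 -m handwheel '[0.5,2,0,0.014,0.064,0.035,3, 0.9,4,0,0.014,0.064,0.035,3, 1.2,5.5,0,0.014,0.064,0.035,3, 2,7.5,0,0.014,0.064,0.035,3, 2,7.5,0,0.014,0.064,0.035,3, 2,7.5,0,0.014,0.064,0.035,3]'; python3 -c "
from h import *
p,Rt=place(.165,.043,-1)
st,M=say()
print('chute',CR.T@(st['tcp_pos']-CO))
goto(p,Rt)
s=manip.snapshot('scene'); cv2.imwrite('pics/s11.png',cv2.resize(s['frame'][180:420,340:560,::-1],None,fx=2.5,fy=2.5))
s=manip.snapshot('wrist'); cv2.imwrite('pics/w11.png',s['frame'][:,:,::-1])"
```

```text
t: 14.93
tcp_pos: [0.584, 0.1765, 0.151]
tool_rot: [-0.19, -0.681, 0.694, -0.133]
force: [-0.1, -0.3, -1.3]
finger_gap: 0.411
t 14.93 q [ 0.16  0.56  1.87 -0.39  0.28  2.17] tcp [584.  176.5 151. ] F [-0.1 -0.3 -1.3] gap 0.411
 tool y [ 0.445 -0.036 -0.895]  jaw yaw deg -94.8
chute [ 0.16975473 -0.00151647  0.05646806]
t 14.93 q [ 0.16  0.56  1.87 -0.39  0.28  2.17] tcp [584.  176.5 151. ] F [-0.1 -0.3 -1.3] gap 0.411
 tool y [ 0.445 -0.036 -0.895]  jaw yaw deg -94.8
 shift cm [ 0.48  1.35 -0.15]  rot [-0.001 -0.003 -0.002]
```

View pics/s11.png

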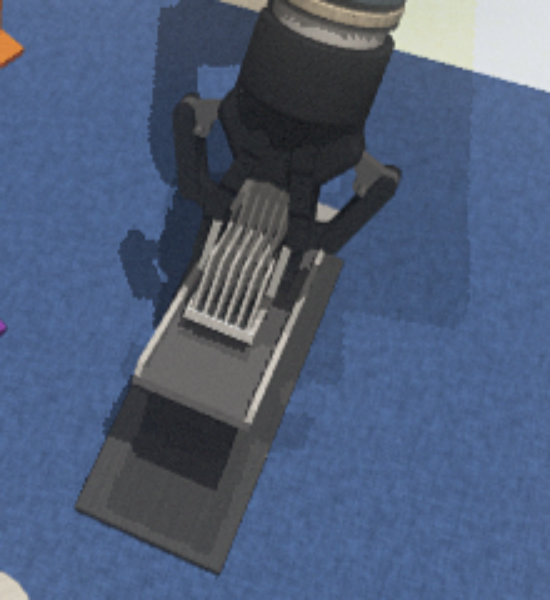

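View pics/w11.png

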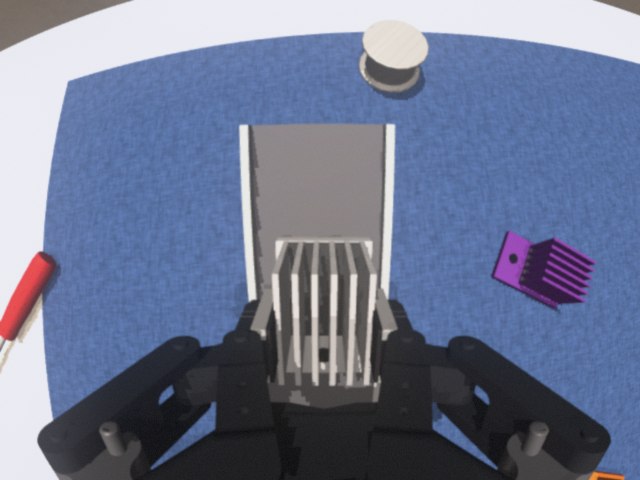

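```bash
python3 -m handwheel '[0.4,0.6,-0.1,0,0,0,3, 0.8,1.2,-0.1,0,0,0,3, 0.8,1.3,-0.1,0,0,0,3, 0.8,1.3,-0.1,0,0,0,3, 0.8,1.3,-0.1,0,0,0,7, 0.8,1.3,-0.1,0,0,0,7, 0.8,1.3,-0.1,0,0,0,7, 0.8,1.3,-0.1,0,0,0,7, 0.8,1.3,-0.1,0,0,0,7, 0.8,1.3,-0.1,0,0,0,7]'; python3 -c "
from h import *
st,M=say()
print('chute',CR.T@(st['tcp_pos']-CO))
s=manip.snapshot('wrist'); cv2.imwrite('pics/w12.png',s['frame'][:,:,::-1])"
```

```text
t: 15.87
tcp_pos: [0.5835, 0.1786, 0.1377]
tool_rot: [-0.192, -0.681, 0.693, -0.135]
force: [-0.0, -0.3, 0.3]
finger_gap: 0.821
t 15.87 q [ 0.16  0.59  1.88 -0.45  0.25  2.24] tcp [583.5 178.6 137.7] F [-0.  -0.3  0.3] gap 0.821
 tool y [ 0.449 -0.035 -0.893]  jaw yaw deg -94.8
chute [0.16327658 0.00050097 0.04492351]
```

View pics/w12.png

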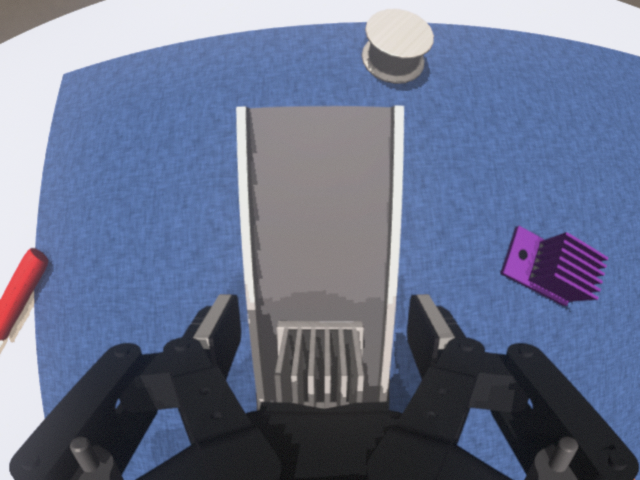

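```bash
python3 -m handwheel '[0,-4,0,0,0,0,8.5, 0,-8,0,0,0,0,8.5, 0,-12,0,0,0,0,8.5, 0,-14,-4,0,0,0,8.5, 0,-14,-8,0,0,0,8.5, 0,-14,-12,0,0,0,8.5, 0,-14,-16,0,0,0,8.5, 0,-14,-20,0,0,0,8.5, 0,-14,-24,0,0,0,8.5, 0,-14,-24,0,0,0,8.5]'; python3 -c "
from h import *
say()
Ws=[]
for i in range(3):
  s,W=cloud('top'); Ws.append(W)
W=np.nanmean(Ws,0)
f=s['frame']; cv2.imwrite('pics/t13.png',f[:,:,::-1])
cv2.imwrite('pics/t13z.png',cv2.resize(f[100:290,130:230,::-1],None,fx=3,fy=3,interpolation=cv2.INTER_NEAREST))
C=(W-CO)@CR
z=C[:,:,2]; m=np.zeros(z.shape,bool); m[110:280,148:200]=True
sel=m&(z>.038)&(z<.06)
n,lab,stt,_=cv2.connectedComponentsWithStats(cv2.morphologyEx(sel.astype(np.uint8),cv2.MORPH_CLOSE,np.ones((3,3))))
for i in range(1,n):
  if stt[i,4]>30:
    p=C[(lab==i)&sel]; print(stt[i],cv2.minAreaRect((p[:,:2]*1000).astype(np.float32)),np.median(p[:,2]))
p=W[215:270,425:475]; k=p[:,:,2]>.035; print('plain',cv2.minAreaRect((p[k][:,:2]*1000).astype(np.float32)))
s=manip.snapshot('scene'); cv2.imwrite('pics/s13.png',cv2.resize(s['frame'][180:420,340:560,::-1],None,fx=2.5,fy=2.5))
"
```

```text
t: 16.75
tcp_pos: [0.5413, 0.4302, 0.2639]
tool_rot: [-0.192, -0.684, 0.69, -0.138]
force: [-0.0, 0.6, 0.9]
finger_gap: 0.998
t 16.75 q [ 0.63  0.51  1.51 -0.42  0.79  2.52] tcp [541.3 430.2 263.9] F [-0.   0.6  0.9] gap 0.998
 tool y [ 0.452 -0.027 -0.891]  jaw yaw deg -94.4
[154 188  25  33 754] ((120.00119018554688, 0.0749969482421875), (36.217891693115234, 48.58401870727539), 89.91011047363281) 0.0471508060579361
[158 231  24  32 689] ((47.97479248046875, -5.167881011962891), (36.26166915893555, 48.76233673095703), 89.66558837890625) 0.0469211334025497
plain ((500.2459716796875, -290.3116455078125), (36.79435348510742, 60.28634262084961), 70.72462463378906)
```

View pics/t13z.png

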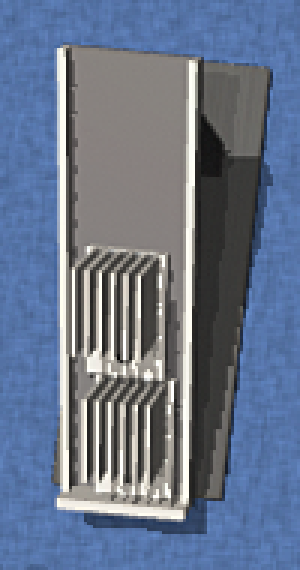

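View pics/s13.png

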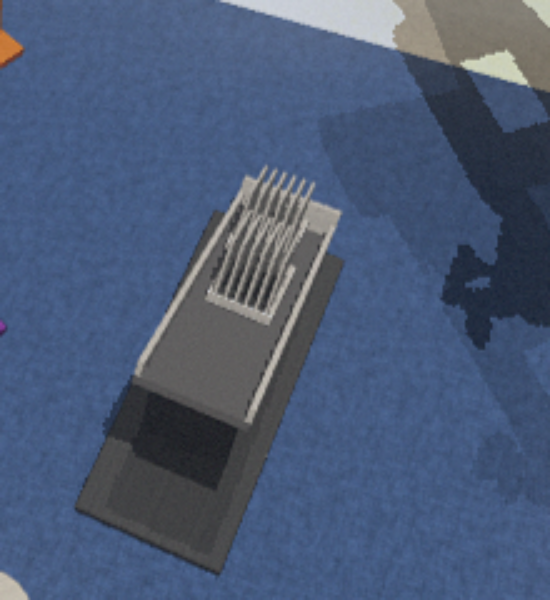

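```bash
python3 -m handwheel '[0,0,0,0,0,0,8.5, 0,0,0,0,0,0,8.5, 0,0,0,0,0,0,8.5]'; python3 -c "
from h import *
manip.sign_off()"
```

```text
t: 17.2
tcp_pos: [0.5408, 0.4213, 0.2634]
tool_rot: [-0.193, -0.681, 0.693, -0.134]
force: [-0.3, 0.2, -0.2]
finger_gap: 0.996
the job is handed in; nothing more can be done
```

Both tabbed heat sinks are in the chute, fins up and tabs downhill, and I handed the job in at about 17 s of the 54 s allowed. I gripped each across its fins, tilted it to the bed slope, lowered it to just above the bed and let it slide down. The first came to rest against the stop and the second against the first.

The last checks used top-camera depth in the chute frame:

| Check | First sink | Second sink | Allowed |
|---|---|---|---|
| Fin-block middle up the bed (mm) | 48.0 | 120.0 | 36–60 and 108–134 |
| Offset from the middle line (mm) | -5 | 0 | within 16 |
| Angle to the chute (degrees) | under 1 | under 1 | within 23 |
| Fin tops above the bed (mm) | about 47 | about 47 | 48 if lying flat |

- **Plain sink:** it moved less than 1 mm from its first measurement. The orange and purple look-alikes were not handled.
- **Robot:** the gripper is clear of everything.
- **Change of plan:** I first meant to release sink one at about 75 mm up the bed. There a wrist joint came close to its range limit, so I moved uphill and released it at about 137 mm instead.

No check failed or disagreed.

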